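# Unlatch the tub-lid press and hold its arm up

## Robot

A 6-joint arm with a two-finger parallel gripper is mounted at the origin on the work surface. World frame = base frame: x ahead of the robot, y to its left, z up, the work surface at z = 0. Lengths are in mm, angles in rad, forces in N, time in s.
With the tool pointing down it reaches from about 400 to 925 mm from the base axis. Payload 12.5 kg.
Tool frame: the origin (TCP) lies midway between the tips of the shut fingers; the grasp point (between the pads) lies 19 mm behind it; z points along the fingers, y is the direction in which the jaws open and shut (so a half turn about z gives the same grasp; the last joint's range is limited). The gripper opens to 95 mm and grips with 3 to 60 N. Pads are 20 mm wide; open, the fingers measure 119 mm over their backs; the gripper's body (75 mm by 180 mm) begins 59 mm behind the grasp point.
Start: joints at [1.041, 0.491, 1.559, -0, 1.092, -0.106], TCP at [257.003, 569.733, 214.661] pointing down, gripper open.
Joint ranges: [-3.1, 3.1], [-0.84, 2.19], [0.05, 2.79], [-1.13, 4.28], [0.06, 2.93], [-2.69, 2.69]. Speed limits (rad/s): [2.22, 2.22, 2.79, 3.14, 3.14, 3.14].

## Interface

Orientations are given as [roll, pitch, yaw] about the fixed x, y, z axes, in that order (R = Rz(yaw) Ry(pitch) Rx(roll)).
In Python, from cell import env gives the robot as it stands.
- The arm moves only by the tool servo_tool, never from a script. Its argument "plan" is a list of rows, each a list of 7 numbers: the shift along the tool's x, y, z in m, then the turn, a rotation vector about the tool's x, y, z in degrees, then the opening in per cent of the stroke, from 0 (shut) to 100 (fully open). In form: [[dx, dy, dz, wx, wy, wz, jaw], ...]. A call has 1 to 8 rows; each row shifts and turns the pose as measured when the row begins, along the tool's axes as they then stand; what a row does not reach is not made up. A row lasts 1/12 s, in which the tool goes at most 41.7 mm and 7.16 degrees, less where a joint would pass 70% of its speed; a pose out of reach is approached as far as the arm can. A call is refused whole if a number of a shift passes 0.0417 or a number of a turn 7.16, either way. A call with a gripper value outside its range is refused whole. The fingers move at their own pace and stop on an object; the grip force is fixed at half the most. Time passes only in rows, so rows that do not move let the fingers close. It gives the time, the measured TCP pose, the force and the opening at its end, in the units of the state.
- env.state(): the state, without advancing time (a new reading comes with each control period).
- env.read_camera(name): name is "side" or "top"; returns a dict with "img" (400x640x3 uint8, blue, green, red), "intrinsics" (3x3 intrinsics, pixels), "R" (3x3) and "t" (3): a world point X has camera coordinates R X + t. Camera axes: x right, y down, z forward; pixel columns grow to the right and rows downward; lengths in mm; the calibration is good to about 2 mm. A picture is of the moment at which its call begins. There is no depth.
- env.job_done(): hands the job in, once; it reports no verdict.
The state is a dict: "t": time; "joints": joint angles; "qvel": joint speeds; "tau": joint torques, N m; "eef_pos": TCP position; "tcp_rot": TCP orientation; "ft_force": force on the tool from outside, world axes, zero at the start; "moment": the same for the moment, N m; "opening": opening from 0.0 (shut) to 1.0 (fully open).
Only numpy, scipy, OpenCV 4.12 (cv2) and the standard library are available. Lean on these libraries where they do the work, as an engineer would, in place of code of your own. Each camera call takes 0.05 s, during which the arm holds its last target. There are 200 camera calls.

## Task

Open the lid press on the kitchen table: draw the black tab of its spring latch sideways, away from the small spring barrel, until the press arm is free of the ball stud, then lift the front of the arm off the ball until it is at least 10 cm higher than it was. Finish while still holding the arm up there, steady, with the gripper; do not let go or set it down. Leave the tub in the press and the things standing around it where they are.

Things in the scene. Friction and masses are not known exactly. Their poses are not given: they have to be found in the camera images.
- press: Lid press, fixed to the table: grey base plate 360 x 160 x 18 mm with a steel ball stud (30 mm ball, centre 92 mm above the table) near one end, hinge cheeks (118 mm high) at the other. Origin: on the table under the ball. +x runs along the arm from ball to hinge (plate from -50 to +310 mm), z up; +y is the side to which the latch is drawn, -y the side of the small spring barrel.
- latch_tab (a point): Centre of the latch's black pull tab: upright disc 26 mm in diameter, 14 mm thick, flat faces to the press's +y and -y, on a 10 mm stem; above the ball, 154 mm above the table (arm down), 31 mm above the latch plate (top at 123 mm): pinch it from above. Beside it is only the spring barrel on the -y side (top at 127 mm). Fixed to the latch, which rides on the arm: it rises with the arm.
- latch_travel (a joint): Travel of the latch, m, towards +y of the press: 0 = shut (its pawl is under the ball and the arm cannot rise), 0.018 = end of travel. The arm comes free above about 0.009. A spring pulls it back with about 4 N when shut and 10 N at full travel.
- press_arm: The aluminium press arm with all it carries: a 30 mm wide bar with a square coupler cap (52 x 52 mm, walls from 87 to 116 mm above the table, arm down) over the ball at its front end, the latch on top. Origin: on its hinge axis midway between the cheeks, 260 mm along the press's +x from the ball, 100 mm above the table. The axis runs along y; arm down, its axes are those of press.
- lift_angle (a joint): Angle of the press arm, rad: 0 = level, down on the ball; grows as the front end rises, stop at 1.1. It is not spring-loaded and falls back by its own weight (about 4 to 6 N at the front end). About 0.395 lifts the front 10 cm.
- coupler_cup (a point): Centre of the coupler's socket, on the ball's centre when the arm is down (92 mm above the table). Its rise is the lift of the arm.
- pressed_tub: Closed black tub with a pale lid, 110 mm in diameter, 46 mm high, standing on the press's base plate (18 mm) below the arm's round platen, 130 mm from the ball. Origin: centre of its underside. Leave it.
- spare_tub: Another such closed tub (110 x 46 mm) standing beside the press on the table. Origin: centre of its underside. Leave it.
- mug: White mug, 80 mm in diameter, 95 mm high, handle towards its +y. Origin: centre of its underside. Leave it.
- bottle: Clear bottle with a cap, 66 mm in diameter, 210 mm high. Origin: centre of its underside. Leave it.
Mind the look-alikes: they are no part of the job. Leave any purple look-alike of the pressed_tub alone.

How it is judged:
By the outcome, as a careful person would: the job done as asked, in the order asked, and still so for the second after the job is handed in, while the arm keeps its last pose, push and grip.
It also fails if it takes over 32 s, if anything falls off the work surface, if the arm or the gripper's body presses on something with over 40 N, if the wrist force passes 120 N, or if a joint passes its speed limit or range.

## Working session

There is one attempt and no reset: what is moved stays moved. The work goes in short steps, Python scripts to look and compute and a tool call to move; the robot and the scene stay as the last step left them, time stands still between calls to the robot, and variables do not carry over. Pictures are saved under pics/ and viewed, about 8 in all and at most 12, crops included, and the job is handed in when it is done.

Besides the shell and the picture viewer there is one more tool, called after ">>>" as name(argument=value, ...) on one line, values as JSON. servo_tool: Moves the arm, as the interface text tells. Its arguments: {"type":"object","properties":{"plan":{"type":"array","items":{"type":"array","items":{"type":"number"}}}},"required":["plan"]}

```bash
mkdir -p pics
cat > h.py <<'E'
import numpy as np, cv2
from cell import env
def snap(n,f):
    c=env.read_camera(n); cv2.imwrite(f,c["img"]); np.savez(f+'.npz',**c); return c
def tri(a,pa,b,pb):
    A=[]
    for c,p in((a,pa),(b,pb)):
        P=np.array(c["intrinsics"])@np.c_[np.array(c["R"]),np.array(c["t"]).reshape(3)]
        A+= [p[0]*P[2]-P[0],p[1]*P[2]-P[1]]
    A=np.array(A); return np.linalg.lstsq(A[:,:3],-A[:,3],rcond=None)[0]
def onz(c,p,z):
    R=np.array(c["R"]);t=np.array(c["t"]).reshape(3);o=-R.T@t
    d=R.T@np.linalg.solve(np.array(c["intrinsics"]),[p[0],p[1],1.]); return o+d*(z-o[2])/d[2]
def proj(c,X):
    q=np.array(c["intrinsics"])@(np.array(c["R"])@X+np.array(c["t"]).reshape(3)); return q[:2]/q[2]
E
python3 - <<'E'
from h import *
snap("top","pics/t0.png");snap("side","pics/s0.png");print(env.state())
E
```

```text
{'t': 0.1, 'joints': array([ 1.04140893e+00,  4.91475535e-01,  1.55938189e+00,  1.51732474e-05,
        1.09169811e+00, -1.05581067e-01]), 'qvel': array([-1.07495970e-03, -2.39426906e-03, -1.63191310e-03, -1.53824365e-03,
       -8.37743252e-05,  2.44196752e-04]), 'tau': array([ 2.87554656e-03, -6.13623333e+01, -2.58610386e+01,  6.94167917e-02,
        4.70435678e-02, -4.66943561e-05]), 'eef_pos': array([256.87861263, 569.5389831 , 214.13721415]), 'tcp_rot': array([-3.14063655e+00, -1.14856965e-04,  2.71777927e+00]), 'ft_force': array([ 0.17047312,  0.16988736, -1.21192282]), 'moment': array([ 0.03740526,  0.00099682, -0.01662584]), 'opening': 1.0012100519236378}
```

View pics/t0.png

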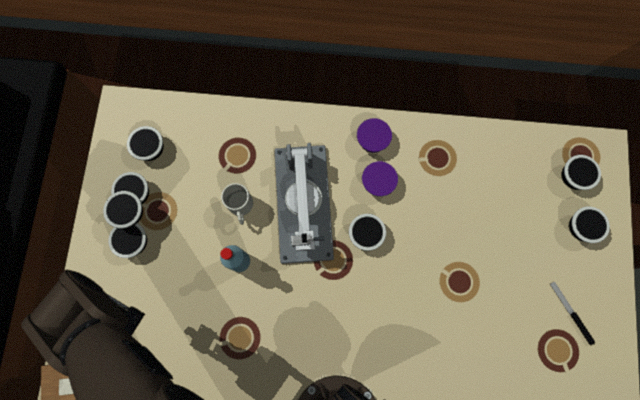

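View pics/s0.png

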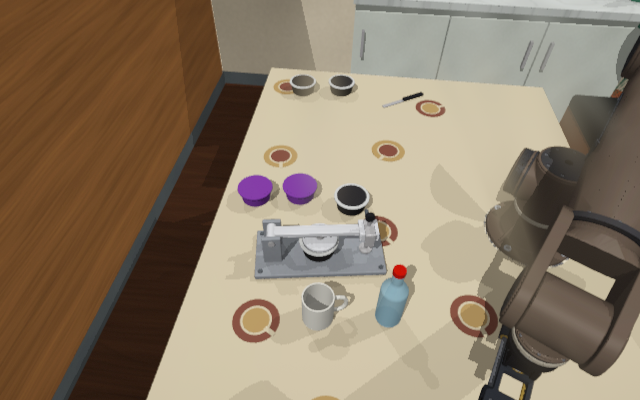

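The top picture shows one press: ball end near (303,240), hinge at (300,150). The side picture shows its tab near (370,216). The purple tubs and the other black tubs are not part of the job. Next I'll enlarge both views.

Run:
```python
import cv2,numpy as np
a=cv2.imread('pics/t0.png')[135:275,255:350];b=cv2.imread('pics/s0.png')[200:285,245:395]
a=cv2.resize(a,None,fx=4,fy=4,interpolation=cv2.INTER_CUBIC);cv2.imwrite('pics/c1.png',a)
b=cv2.resize(b,None,fx=5,fy=5,interpolation=cv2.INTER_CUBIC);cv2.imwrite('pics/c2.png',b)
```

```text
(no output)
```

View pics/c1.png

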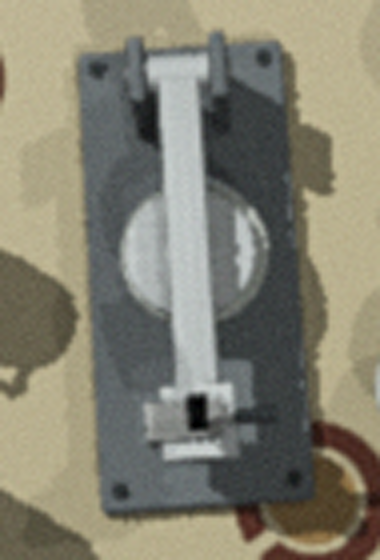

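View pics/c2.png

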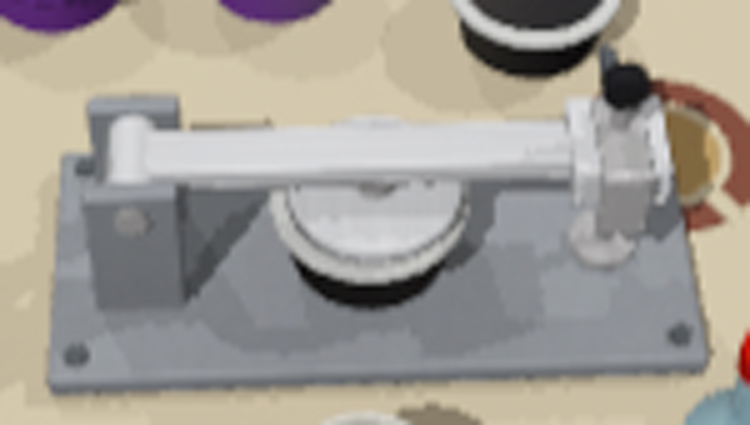

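The crops show the tab at top crop (197,412) and side crop (627,86). The barrel's rod is on the image-right side of the tab, world -y, so the latch is drawn to image-left, about world +y.

Press yaw is about 0.16 rad, the ball is at about (484.5, 132.5), and the tab is at about (485, 133.5, 154). I'll raise the tool to clear the bottle and turn the jaws so they open along press y.

>>> servo_tool(plan=[[0,0,-0.035,0,0,-7,40],[0,0,-0.035,0,0,-7,40],[0,0,-0.03,0,0,-7,40],[0,0,0,0,0,-7,40],[0,0,0,0,0,-5,40]])

```text
t: 0.52
eef_pos: [256.4, 568.7, 315.4]
tcp_rot: [-3.135, -0.005, -2.973]
ft_force: [-0.4, -0.5, 0.1]
opening: 0.706
```

```bash
cat >> h.py <<'E'
from scipy.spatial.transform import Rotation as Ro
PY=0.16; H=np.array([484.6+260*np.cos(PY),132.9+260*np.sin(PY),100.])
def rel(X,th=0):
    s=env.state(); r=Ro.from_euler('xyz',s['tcp_rot'])
    tgt=Ro.from_euler('z',PY)*Ro.from_euler('y',th)*Ro.from_euler('xyz',[np.pi,0,np.pi])
    print('t',round(s['t'],2),'pos',s['eef_pos'].round(1),'F',s['ft_force'].round(1),'op',round(s['opening'],3))
    print('shift mm',r.inv().apply(np.array(X)-s['eef_pos']).round(1),'turn deg',(r.inv()*tgt).as_rotvec(degrees=True).round(2))
E
python3 -c "
from h import *
rel([485,133.2,240])"
```

```text
t 0.52 pos [256.4 568.7 315.4] F [-0.4 -0.5  0.1] op 0.706
shift mm [-152.7 -467.1   77.6] turn deg [-0.37 -0.31  0.48]
```

>>> servo_tool(plan=[[-0.0125,-0.039,0,0,0,0,40],[-0.0125,-0.039,0,0,0,0,40],[-0.0125,-0.039,0,0,0,0,40],[-0.0125,-0.039,0,0,0,0,40],[-0.0125,-0.039,0,0,0,0,40],[-0.0125,-0.039,0,0,0,0,40],[-0.0125,-0.039,0,0,0,0,40],[-0.0125,-0.039,0,0,0,0,40]])

```text
t: 1.18
eef_pos: [408.5, 276.2, 314.5]
tcp_rot: [-3.136, -0.008, -2.955]
ft_force: [0.3, 0.1, 0.3]
opening: 0.399
```

```bash
python3 -c "
from h import *
rel([485,133.2,240])"
```

```text
t 1.18 pos [408.5 276.2 314.5] F [0.3 0.1 0.3] op 0.399
shift mm [ -49.1 -154.3   75.1] turn deg [-0.35 -0.43  1.55]
```

>>> servo_tool(plan=[[-0.0125,-0.038,0,0,0,0,40],[-0.0125,-0.038,0,0,0,0,40],[-0.0125,-0.037,0.01,0,0,1,40],[-0.0125,-0.036,0.01,0,0,1,40],[0,0,0.03,0,0,0,40],[0,0,0.02,0,0,0,40],[0,0,0,0,0,0,40]])

```text
t: 1.77
eef_pos: [489.5, 123.4, 243.1]
tcp_rot: [-3.134, -0.005, -3.0]
ft_force: [-0.2, 1.3, 0.1]
opening: 0.403
```

```bash
python3 -c "
from h import *
rel([485,133.2,180])"
```

```text
t 1.77 pos [489.5 123.4 243.1] F [-0.2  1.3  0.1] op 0.403
shift mm [ 2.8 10.8 63.1] turn deg [-0.41 -0.27 -1.07]
```

>>> servo_tool(plan=[[0.003,0.011,0.03,0,0,-1,40],[0,0,0.025,0,0,0,40],[0,0,0,0,0,0,40]])

```text
t: 2.02
eef_pos: [485.4, 133.8, 188.3]
tcp_rot: [-3.134, -0.003, -2.983]
ft_force: [0.5, -0.1, -0.6]
opening: 0.397
```

Run:
```python
from h import *
rel([485,133.2,136])
a=snap("top","pics/t1.png");b=snap("side","pics/s1.png")
A=cv2.resize(a['img'][195:295,260:350],None,fx=4,fy=4,interpolation=cv2.INTER_CUBIC)
B=cv2.resize(b['img'][150:250,320:420],None,fx=4,fy=4,interpolation=cv2.INTER_CUBIC)
cv2.imwrite('pics/c3.png',np.hstack([A,B]))
```

```text
t 2.02 pos [485.4 133.8 188.3] F [ 0.5 -0.1 -0.6] op 0.397
shift mm [ 0.3 -0.1 52.3] turn deg [-0.41 -0.19 -0.08]
```

View pics/c3.png

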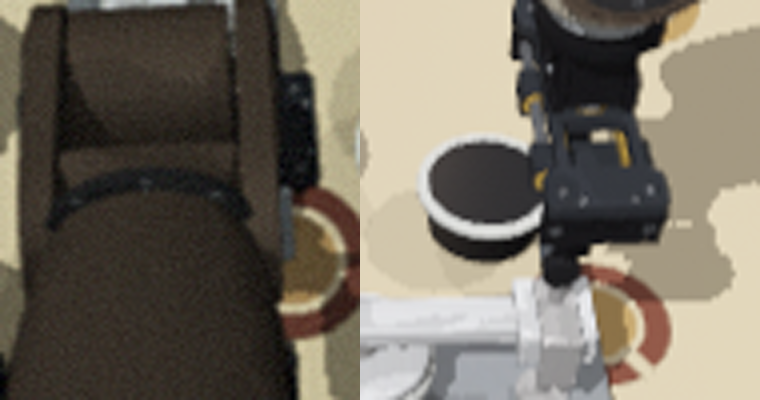

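In the side crop the finger sits directly above the tab at about (562,265). The top view is hidden by the arm. I'll go down and pinch the tab.

>>> servo_tool(plan=[[0,0,0.025,0,0,0,40],[0,0,0.025,0,0,0,40],[0,0,0,0,0,0,40],[0,0,0,0,0,0,28]])

```text
t: 2.45
eef_pos: [491.1, 135.2, 148.8]
tcp_rot: [-3.134, 0.012, -2.981]
ft_force: [0.2, 0.1, 0.7]
opening: 0.368
```

Run:
```python
from h import *
rel([485,133.2,137])
b=snap("side","pics/s2.png")
cv2.imwrite('pics/c4.png',cv2.resize(b['img'][170:260,330:420],None,fx=6,fy=6,interpolation=cv2.INTER_CUBIC))
```

```text
t 2.45 pos [491.1 135.2 148.8] F [0.2 0.1 0.7] op 0.368
shift mm [ 6.5 -0.9 11.7] turn deg [-0.43  0.71  0.02]
```

View pics/c4.png

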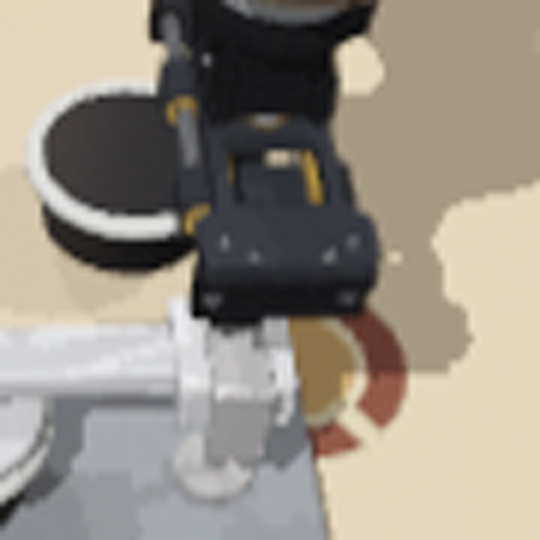

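>>> servo_tool(plan=[[0.006,-0.001,0.011,0,0.7,0,28],[0,0,0,0,0,0,28]])

```text
t: 2.67
eef_pos: [486.3, 133.4, 140.4]
tcp_rot: [-3.134, 0.004, -2.981]
ft_force: [0.4, 0.2, -0.4]
opening: 0.285
```

```bash
python3 -c "
from h import *
rel([485,133.2,137]);print(env.state()['joints'])"
```

```text
t 2.67 pos [486.3 133.4 140.4] F [ 0.4  0.2 -0.4] op 0.285
shift mm [1.4 0.1 3.4] turn deg [-0.43  0.23  0.03]
[ 0.14068515  0.41839719  1.93614287 -0.01057307  0.78289401 -1.58322096]
```

>>> servo_tool(plan=[[0.0015,0,0.004,0,0,0,28],[0,0,0,0,0,0,5],[0,0,0,0,0,0,5],[0,0,0,0,0,0,5],[0,0,0,0,0,0,5]])

```text
t: 3.08
eef_pos: [484.9, 134.9, 137.8]
tcp_rot: [-3.137, 0.006, -2.982]
ft_force: [1.8, -1.8, -5.0]
opening: 0.144
```

```bash
python3 -c "
from h import *
rel([485-20*np.sin(PY),133.2+20*np.cos(PY),137])"
```

```text
t 3.08 pos [484.9 134.9 137.8] F [ 1.8 -1.8 -5. ] op 0.144
shift mm [ 0.2 18.3  0.7] turn deg [-0.25  0.36 -0.05]
```

The opening of 14 mm matches the tab's thickness, so it is held. Now I'll draw it to +y.

>>> servo_tool(plan=[[0,0.005,0,0,0,0,0],[0,0.005,0,0,0,0,0],[0,0.005,0,0,0,0,0]])

```text
t: 3.33
eef_pos: [482.7, 148.4, 137.7]
tcp_rot: [-3.134, 0.006, -2.981]
ft_force: [2.0, -8.8, -0.6]
opening: 0.149
```

```bash
python3 -c "
from h import *
rel([485-15.5*np.sin(PY),133.2+15.5*np.cos(PY),137])"
```

```text
t 3.33 pos [482.7 148.4 137.7] F [ 2.  -8.8 -0.6] op 0.149
shift mm [0.1 0.2 0.7] turn deg [-0.44  0.32  0.01]
```

The reaction of about 9 N puts the travel at about 14.5 mm, so the pawl is clear. I'll lift along the arc, starting with a short test.

>>> servo_tool(plan=[[-0.002,0,-0.01,0,2,0,0],[-0.002,0,-0.013,0,2.8,0,0]])

```text
t: 3.5
eef_pos: [486.6, 148.5, 159.9]
tcp_rot: [-3.131, -0.079, -2.981]
ft_force: [7.7, -7.9, -6.0]
opening: 0.147
```

```bash
cat >> h.py <<'E'
def arc(th,lat=15.5):
    p=np.array([484.6-lat*np.sin(PY),132.9+lat*np.cos(PY),137.7])
    Q=Ro.from_euler('z',PY)*Ro.from_euler('y',th)*Ro.from_euler('z',-PY)
    rel(H+Q.apply(p-H),th)
E
python3 -c "
from h import *
arc(.1);arc(.2)"
```

```text
t 3.5 pos [486.6 148.5 159.9] F [ 7.7 -7.9 -6. ] op 0.147
shift mm [-0.3  0.4 -3.6] turn deg [-0.62  1.19  0.03]
t 3.5 pos [486.6 148.5 159.9] F [ 7.7 -7.9 -6. ] op 0.147
shift mm [ -5.9   0.1 -29.3] turn deg [-0.62  6.92 -0.  ]
```

>>> servo_tool(plan=[[-0.003,0,-0.014,0,3,0,0],[-0.003,0,-0.014,0,3,0,0],[-0.003,0,-0.014,0,3,0,0]])

```text
t: 3.75
eef_pos: [500.6, 149.0, 202.1]
tcp_rot: [-3.125, -0.246, -2.983]
ft_force: [1.8, -7.8, -4.3]
opening: 0.152
```

Run:
```python
from h import *
arc(.3);arc(.45)
b=snap("side","pics/s3.png")
cv2.imwrite('pics/c5.png',cv2.resize(b['img'][140:300,240:440],None,fx=3.5,fy=3.5,interpolation=cv2.INTER_CUBIC))
```

```text
t 3.75 pos [500.6 149.  202.1] F [ 1.8 -7.8 -4.3] op 0.152
shift mm [ -1.7   2.  -11.5] turn deg [-0.93  3.1  -0.13]
t 3.75 pos [500.6 149.  202.1] F [ 1.8 -7.8 -4.3] op 0.152
shift mm [-12.3   1.4 -49.4] turn deg [-0.92 11.7  -0.2 ]
```

View pics/c5.png

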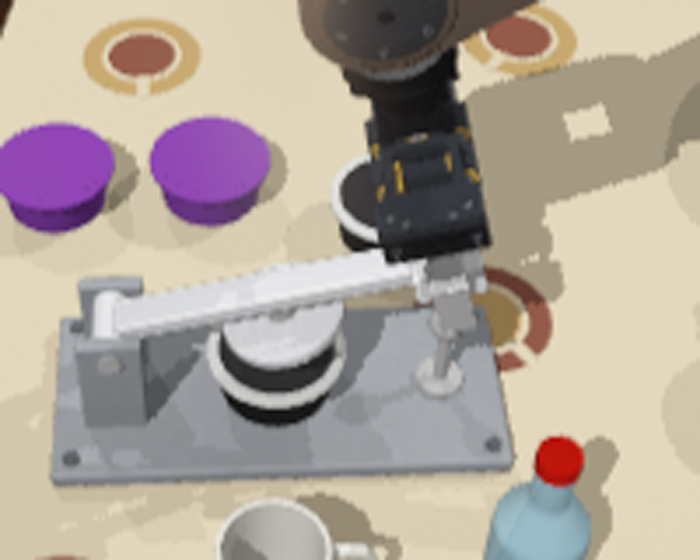

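The side crop shows the arm tilted up, the coupler off the ball stud at about (440,350), and the tub still in place. I'll keep lifting.

>>> servo_tool(plan=[[-0.003,0.0005,-0.014,0,3,0,0],[-0.003,0.0005,-0.014,0,3,0,0],[-0.003,0.0005,-0.014,0,3,0,0],[-0.003,0.0005,-0.013,0,3,0,0]])

```text
t: 4.13
eef_pos: [529.1, 153.0, 253.6]
tcp_rot: [-3.114, -0.472, -2.992]
ft_force: [-1.8, -7.2, -1.2]
opening: 0.15
```

```bash
python3 -c "
from h import *
arc(.48)"
```

```text
t 4.13 pos [529.1 153.  253.6] F [-1.8 -7.2 -1.2] op 0.15
shift mm [0.3 2.8 0.1] turn deg [-1.28  0.44 -0.53]
```

>>> servo_tool(plan=[[0,0,-0.001,0,0.3,0,0],[0,0,0,0,0,0,0],[0,0,0,0,0,0,0],[0,0,0,0,0,0,0]])

```text
t: 4.47
eef_pos: [530.6, 150.1, 255.2]
tcp_rot: [-3.107, -0.488, -2.997]
ft_force: [-1.5, -6.7, -0.4]
opening: 0.146
```

Run:
```python
from h import *
arc(.48)
a=snap("top","pics/t4.png");b=snap("side","pics/s4.png")
for i in range(4): env.read_camera("side")
arc(.48);print(env.state()['qvel'].round(4))
B=cv2.resize(b['img'][110:340,230:450],None,fx=2.5,fy=2.5,interpolation=cv2.INTER_CUBIC)
cv2.imwrite('pics/c6.png',B)
```

```text
t 4.47 pos [530.6 150.1 255.2] F [-1.5 -6.7 -0.4] op 0.146
shift mm [0.5 5.9 2. ] turn deg [-1.58 -0.46 -0.76]
t 4.77 pos [530.6 150.  255.2] F [-0.2 -8.  -2.3] op 0.145
shift mm [0.5 6.  2. ] turn deg [-1.58 -0.43 -0.76]
[-0.0009 -0.0009  0.0009 -0.0007 -0.0018 -0.0011]
```

View pics/c6.png

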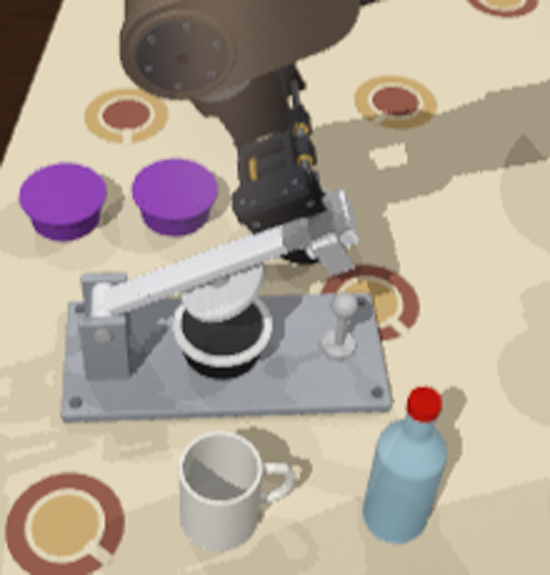

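View pics/t4.png

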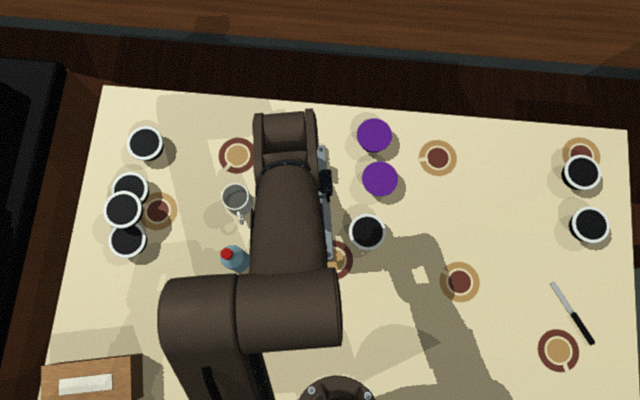

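The ball is fully exposed at crop (345,305), the coupler is up at about (330,230), and tub, mug, bottle and spare tub are unmoved. I'll check the lift by projecting the arm model into this picture.

Run:
```python
from h import *
b=np.load('pics/s4.png.npz')
for th in(.3,.35,.4,.45,.5):
    Q=Ro.from_euler('z',PY)*Ro.from_euler('y',th)
    o=[]
    for X in([-286,26,16],[-234,26,16],[-286,26,-13]): o.append(((proj(b,H+Q.apply(X))-[230,110])*2.5).round(0))
    print(th,o)
I=cv2.resize(b['img'][185:225,330:385],None,fx=12,fy=12,interpolation=cv2.INTER_CUBIC)
for th,c in((.4,(0,0,255)),(.48,(0,200,0))):
    Q=Ro.from_euler('z',PY)*Ro.from_euler('y',th)
    p=[((proj(b,H+Q.apply(X))-[330,185])*12).astype(int) for X in([-286,26,16],[-234,26,16],[-234,26,-13],[-286,26,-13])]
    cv2.polylines(I,[np.array(p)],True,c,1)
cv2.imwrite('pics/c7.png',I)
```

```text
0.3 [array([366., 255.]), array([316., 266.]), array([372., 273.])]
0.35 [array([363., 246.]), array([312., 259.]), array([369., 264.])]
0.4 [array([358., 237.]), array([308., 252.]), array([366., 255.])]
0.45 [array([353., 228.]), array([303., 245.]), array([363., 246.])]
0.5 [array([347., 220.]), array([298., 238.]), array([358., 237.])]
```

View pics/c7.png

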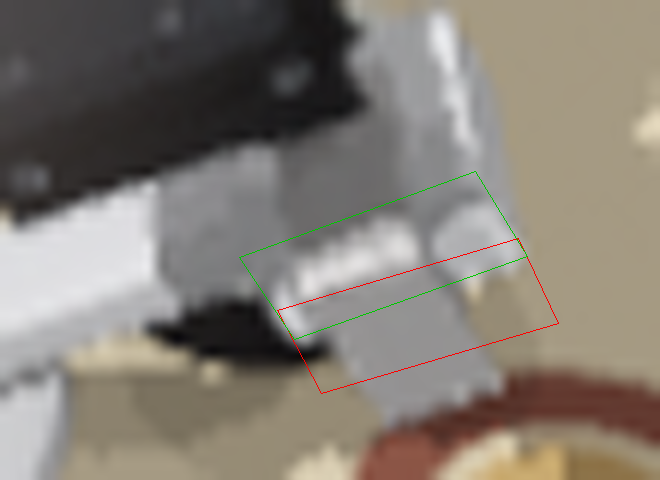

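The cap's lower corners match the 0.48 rad outline, which is about 12 cm of lift, and the arm is steady. I'll hand it in.

```bash
python3 -c "
from h import *
arc(.48);print(env.job_done())"
```

```text
t 4.77 pos [530.6 150.  255.2] F [-0.2 -8.  -2.3] op 0.145
shift mm [0.5 6.  2. ] turn deg [-1.58 -0.43 -0.76]
the job is handed in; nothing more can be done
None
```

The press is open, and I handed the job in at about 4.8 s with the gripper still holding the black tab and the arm raised. I pinched the tab, drew the latch about 15 mm to +y until the pawl was clear, then lifted the arm along its hinge arc.

- **Lift:** the arm model projected into the last side picture matches about 0.48 rad, so the front is about 12 cm higher than it was. The ball stud is fully exposed.
- **Hold:** the fingers stayed at about 14 mm, the tab's thickness. The pose moved 0.1 mm over the last 0.3 s.
- **Forces:** the readings I took were about 13 N at most. I only read them between moves.
- **Surroundings:** the pressed tub, mug, bottle and spare tub look unmoved.
- **Disagreement:** while holding at the top, the tool drifted about 3 mm back towards -y and then stopped. I left it because the coupler was already clear of the ball.

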